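# Pack the spray cans by colour and clamp them in the transport rack

## Robot

A 6-joint arm with a two-finger parallel gripper is mounted at the origin on the work surface. World frame = base frame: x ahead of the robot, y to its left, z up, the work surface at z = 0. Lengths are in mm, angles in rad, forces in N, time in s.
With the tool pointing down it reaches from about 350 to 875 mm from the base axis. Payload 4.2 kg.
Tool frame: the origin (TCP) lies at the very end of the fingers, on their centre line; the grasp point (between the pads) lies 19 mm behind it; z points along the fingers, y is the line along which they close (so a half turn about z gives the same grasp; the last joint's range is limited). The gripper opens to 85 mm and grips with 20 to 120 N. Pads are 22 mm wide; open, the fingers measure 114 mm over their backs; the gripper's body (76 mm by 85 mm) begins 54 mm behind the grasp point. The pads swing forward as they close: fully open they stand 13 mm farther back than shut.
Start: joints at [1.517, 0.385, 0.008, 0, -1.194, -0.259], TCP at [192.295, 594.661, 231.312] pointing down, gripper open.
Joint ranges: [-3.14, 3.14], [-1.21, 2.06], [-1.07, 1.41], [-3.16, 2.05], [-2.99, -0.16], [-3.1, 3.1]. Speed limits (rad/s): [2.79, 2.79, 3.14, 3.14, 3.14, 3.14].

## Interface

Orientations are given as a unit quaternion [x, y, z, w].
In Python, from bench import read_state, get_image, get_calibration, job_done gives the robot as it stands.
- The arm moves only by the shell command python3 -m creep 'ROWS'. ROWS is a JSON object of lists of equal length, an entry for each row: "translation": the shift along the world's x, y, z in cm, a list of three; "delta_rot": the turn, a rotation vector about the world's x, y, z in degrees, a list of three; "hand": the finger opening in cm, from 0 to 8.54. A call has 1 to 8 rows; each row is the pose to reach, as a shift and turn from the pose commanded when the call began; what a row does not reach only later rows make up. A row lasts 1/8 s, in which the tool goes at most 62.5 mm and 10.7 degrees, less where a joint would pass 70% of its speed; a pose out of reach is approached as far as the arm can. A call with a gripper value outside its range is refused whole. The fingers move at their own pace and stop on an object; the grip force is fixed at half the most. Time passes only in rows, so rows that repeat a pose let the fingers close. It gives the time, the measured TCP pose, the force, the opening and the grip force at its end, in the units of the state.
- read_state(): the state, without advancing time (a new reading comes with each control period).
- get_image(name): name is "scene" or "top" or "wrist"; returns (picture, depth): 480x640x3 uint8, red, green, blue; 480x640 float32, mm along the optical axis (not along the pixel's ray), 0 where there is no reading.
- get_calibration(name): a dict with "intrinsics" (3x3 intrinsics, pixels), "xyz" and "attitude" of the camera in the world. Camera axes: x right, y down, z forward; pixel columns grow to the right and rows downward; lengths in mm; the calibration is good to about 2 mm. A picture is of the moment at which its call begins: read the wrist's pose just before it. get_calibration takes no time and is no camera call; for the wrist camera it gives the pose at the moment of the call.
- job_done(): hands the job in; it is judged then, once.
The state is a dict: "clock": time; "joints": joint angles; "joint_vel": joint speeds; "joint_efforts": joint torques, N m; "position": TCP position; "ee_rot": TCP orientation; "contact_force": force on the tool from outside, world axes, zero at the start; "wrist_torque": the same for the moment, N m; "gripper_width": finger opening in mm; "grasp_force": force on a finger pad.
Only numpy, scipy, OpenCV 4.12 (cv2) and the standard library are available. Lean on these libraries where they do the work, as an engineer would, in place of code of your own. Each camera call takes 0.05 s, during which the arm holds its last target. There are 200 camera calls.

## Task

Pack the spray cans for transport: stand the two red cans and the blue can upright in the rack, each in the bay of its own colour, and leave the green can and everything else on the bench alone. Then slide the stop up to the cans so that its sprung bar holds all three against the back fence with a moderate push (about 10 newtons, the bar roughly half way back on its springs; never jam it hard), and tighten the clamp knob clockwise so that the stop stays there by itself.

Things in the scene. Friction and masses are not known exactly. Their poses are not given: they have to be found in the camera images.
- can_red1: standing spray can, white body 50 mm diameter, 130 mm tall in all, red cap (46 mm diameter, above 98 mm) and red band; about 180 g; origin at the centre of its underside, z up
- can_red2: standing spray can, white body 50 mm diameter, 130 mm tall in all, red cap (46 mm diameter, above 98 mm) and red band; about 180 g; origin at the centre of its underside, z up (the second red can)
- can_blue: standing spray can, white body 50 mm diameter, 130 mm tall in all, blue cap (46 mm diameter, above 98 mm) and blue band; about 180 g; origin at the centre of its underside, z up
- can_green: standing spray can, white body 50 mm diameter, 130 mm tall in all, green cap (46 mm diameter, above 98 mm) and green band; about 180 g; origin at the centre of its underside, z up; it is not to be packed
- rack: fixed plywood packing rack on the bench; base 355 (x) by 280 (y) by 8 mm thick; origin under the base, 190 mm from its robot-side edge, z up, x from the sliding stop towards the back fence. The wooden fence crosses both bays, top 50 mm above the origin; it is adjustable: its front face stands anywhere from rack x = 92 to 108 mm, different each time and not reported
- bays (a point): point on the base's top (8 mm above the rack's origin) between the two bays, at rack x = 63 mm, y = 0; axes as the rack's. Bay centre lines at y = +66 and -66 mm; each bay 124 mm wide, room for two cans side by side along y. Divider at y = 0: 8 mm thick, 30 mm high, rack x 36 to 90. Side walls 30 mm high, rack x 20 to 90
- red_tag: flat red plate 30 x 110 x 4 mm on the base behind the fence, marking the bay for red cans (the floor of that bay is red too); origin at its centre on the base, at rack x = 145 mm, on the bay's centre line; axes as the rack's
- blue_tag: the same in blue, marking the bay for blue cans
- stop_carriage (a joint): position in m of the grey sliding stop on the rail down the middle of the rack: 0 = fully drawn back, up to 0.125 towards the fence. At value s the knob's axis is at rack x = -135 mm + s and the faces of the unpressed sprung bar at rack x = -45 mm + s. It slides with about 1 N when the knob is loose
- press_bar: sprung bar carried by the stop, with two wooden pads 110 mm wide, one for each bay, tops 48 mm above the rack's origin; origin at the height of the base's top, pad faces 90 mm ahead of the origin along x. It yields up to 12 mm back towards the stop against springs of 1.5 N per mm altogether
- clamp_knob (a joint): angle in rad of the clamp knob on the stop; grows clockwise seen from above; loose at 0, its brake starts to bite at 1.0 and is tight from about 1.3, end stop at 1.6. It turns with about 0.1 N m
- knob_grip (a point): middle of the knob's black bar grip, on its vertical axis, 70 mm above the rack's origin. Grip 52 mm long (along this point's y axis), 16 mm thick, 24 mm high, free from above; under it a disc of 21 mm radius, its top 12 mm below this point; the stop lies 28 mm below this point. The knob travels with the stop and is also its handle
- tape_roll: bystander: yellow roll of tape, 100 mm across, 25 mm high, origin under its centre
- palette_knife: bystander: spatula lying flat
- paint_tin: bystander: paint tin 100 mm across, 110 mm tall
- bronze_head: bystander: small bronze head 180 mm tall on a 110 mm foot
- mallet: bystander: hammer lying flat
- brush_pot: bystander: white cup 80 mm across, 100 mm tall

How it is judged (in metres and radians):
At the end, for the whole second after the job is handed in: Red cans in the red-tagged bay, blue can in the blue one (within 50 mm of its centre line, rack x 40 to 100 mm), upright within 0.12 rad on the base (12 mm), at rest, each touched by the sprung bar with over 0.3 N; the bar presses with 6 to 15 N in all; knob beyond 1.1 rad (y of can_red1 in the frame of red_tag between -0.05 and 0.05 m and x of can_red1 in the frame of rack between 0.04 and 0.1 m and angle between each of can_red1, can_red2, can_blue's own z axis and vertical below 0.12 rad and z of each of can_red1, can_red2, can_blue in the frame of rack below 0.02 m and contact force between press_bar and can_red1 above 0.3 N and linear speed of each of can_red1, can_red2, can_blue below 0.02 m/s and y of can_red2 in the frame of red_tag between -0.05 and 0.05 m and x of can_red2 in the frame of rack between 0.04 and 0.1 m and contact force between press_bar and can_red2 above 0.3 N and y of can_blue in the frame of blue_tag between -0.05 and 0.05 m and x of can_blue in the frame of rack between 0.04 and 0.1 m and contact force between press_bar and can_blue above 0.3 N and contact force between press_bar and anything else between 6 and 15 N and value of joint clamp_knob above 1.1 rad).
It fails at once if the sprung bar is jammed against things with more than 30 N (contact force between press_bar and anything else above 30 N).
It fails at once if a can of the job is tipped over (more than 0.8 rad) (angle between any of can_red1, can_red2, can_blue's own z axis and vertical above 0.8 rad).
It fails at once if the green can or another bystander is moved by more than 25 mm (distance of any of can_green, tape_roll, palette_knife, paint_tin, bronze_head, mallet, brush_pot from where it was at the start of the episode above 0.025 m).
It also fails if it takes over 72 s, if anything falls off the work surface, if the arm or the gripper's body presses on something with over 40 N, if the wrist force passes 120 N, or if a joint passes its speed limit or range.

## Working session

There is one attempt and no reset: what is moved stays moved. The work goes in short steps, Python scripts to look and compute and a shell command to move; the robot and the scene stay as the last step left them, time stands still between calls to the robot, and variables do not carry over. Pictures are saved under pics/ and viewed, at most 10 in all, crops included, and the job is handed in when it is done.

```bash
mkdir -p pics; ls
python3 - <<'E'
from bench import *
import cv2,numpy as np
print(read_state())
for n in ("top","scene"):
    c=get_calibration(n);print(n,c)
    p,d=get_image(n);cv2.imwrite(f"pics/{n}0.png",p[:,:,::-1]);np.savez(f"{n}0.npz",p=p,d=d)
E
```

```text
pics
{'clock': 0.0, 'joints': array([ 1.51658173e+00,  3.85537332e-01,  6.61400577e-03, -5.02945209e-04,
       -1.19400658e+00, -2.58596377e-01]), 'joint_vel': array([-0.00044503,  0.00145529, -0.00272938, -0.00070864, -0.00109231,
       -0.00013836]), 'joint_efforts': array([ 5.36576181e-05, -3.92294669e+01,  1.88399345e+01,  4.18605968e+00,
       -4.62297321e-03,  7.79626902e-06]), 'position': array([192.13672005, 594.11011001, 230.22798406]), 'ee_rot': array([ 9.87778531e-01, -1.55860136e-01, -1.23687007e-04,  1.08506998e-03]), 'contact_force': array([-0.08530096,  0.38289451,  0.26822993]), 'wrist_torque': array([-0.02858653, -0.05153072,  0.00787373]), 'grasp_force': 0.0, 'gripper_width': 85.66077330623139}
top {'intrinsics': array([[488.13180009,   0.        , 317.8314742 ],
       [  0.        , 488.13180009, 230.82870099],
       [  0.        ,   0.        ,   1.        ]]), 'xyz': array([ 369.8426361 ,   19.07083052, 1407.6550421 ]), 'attitude': array([ 0.71511943, -0.69712491,  0.03569854, -0.03669694])}
scene {'intrinsics': array([[436.04097011,   0.        , 317.25489079],
       [  0.        , 436.04097011, 242.69990709],
       [  0.        ,   0.        ,   1.        ]]), 'xyz': array([1138.63806476, -457.18517185,  994.29581121]), 'attitude': array([ 0.84022862,  0.41675111, -0.15343869, -0.31111243])}
```

View pics/top0.png

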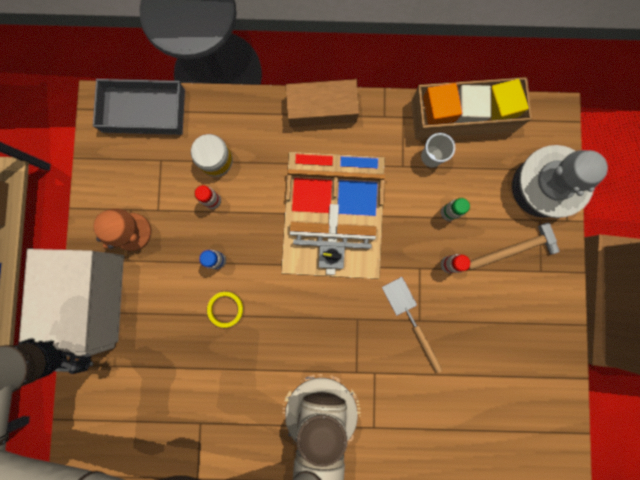

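View pics/scene0.png

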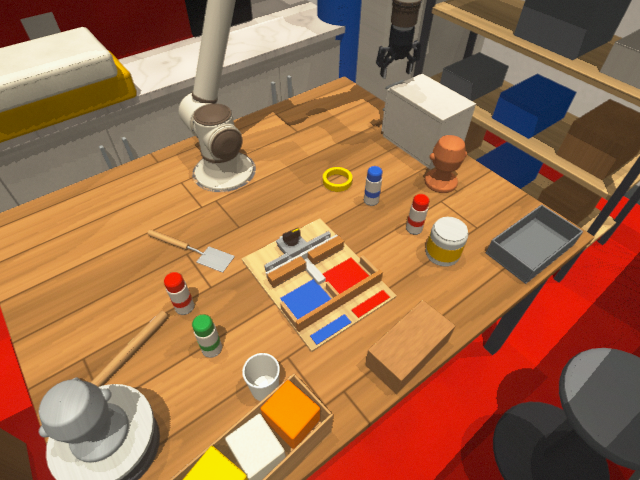

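The top view shows red cans at (205,193) and (457,262), the blue can at (210,258) and green at (457,207). The rack sits at about (335,215), with the red bay on the left (+y) and the knob at (331,257). The scene view shows the same layout, with every can upright.

```bash
cat > h.py <<'E'
import numpy as np,cv2
from scipy.spatial.transform import Rotation as R
from bench import *
def cloud(n,p,d,c):
    K=c["intrinsics"];v,u=np.mgrid[:480,:640]
    P=np.stack([(u-K[0,2])/K[0,0]*d,(v-K[1,2])/K[1,1]*d,d],-1)
    return P@R.from_quat(c["attitude"]).as_matrix().T+c["xyz"]
def masks(p):
    h=cv2.cvtColor(p,cv2.COLOR_RGB2HSV);H,S,V=[h[...,i].astype(int) for i in range(3)]
    s=(S>150)&(V>60)
    return dict(red=s&((H<6)|(H>174)),blue=s&(H>105)&(H<130),green=s&(H>55)&(H<90))
E
python3 - <<'E'
from h import *
for n in ("top","scene"):
    z=np.load(n+"0.npz");p,d=z["p"],z["d"];W=cloud(n,p,d,get_calibration(n))
    for k,m in masks(p).items():
        m=m&(d>0)&(W[...,2]>-5)&(W[...,2]<160)&(abs(W[...,1])<520)
        N,L,st,_=cv2.connectedComponentsWithStats(m.astype(np.uint8))
        for i in range(1,N):
            if st[i,4]<25: continue
            Q=W[L==i];zt=np.percentile(Q[:,2],90)
            T=Q[Q[:,2]>zt-6]
            r=cv2.minAreaRect(T[:,:2].astype(np.float32))
            print(n,k,st[i],"ztop",zt.round(1),"rect",np.round(r[0],1),np.round(r[1],1),round(r[2],1),"mean",T.mean(0).round(1))
    # table check + rack base
    b=W[(abs(W[...,0]-250)<30)&(abs(W[...,1]-100)<30)];print("bench z",np.median(b[:,2]))
E
```

```text
top red [296 154  37  11 324] ztop 16.5 rect [721.2  40.9] [103.6  28.7] 87.8 mean [722.3  41.4  13.8]
top red [ 292  178   40   35 1240] ztop 13.1 rect [617.8  43.6] [110.4  97.1] 87.6 mean [618.3  43.9  10.4]
top red [195 185  17  18 225] ztop 133.6 rect [594.5 331.3] [40.2 39.2] 46.7 mean [594.9 331.5 131.1]
top red [452 255  18  17 238] ztop 132.5 rect [ 427.6 -354.5] [39.3 41.8] 1.0 mean [ 428.5 -355.   130. ]
top blue [341 158  36  10 289] ztop 15.8 rect [717.6 -90.7] [102.8  25.5] 88.7 mean [717.7 -90.4  13.1]
top blue [ 339  181   38   34 1167] ztop 12.9 rect [614.  -88.4] [107.4  94.6] 88.5 mean [614.1 -88.3  10.3]
top blue [200 251  17  16 208] ztop 133.4 rect [422.5 309.7] [36.4 38.5] 75.2 mean [422.1 309.7 130.9]
top green [453 199  16  15 185] ztop 133.5 rect [ 578.5 -353.5] [37.1 37.4] 46.9 mean [ 577.8 -353.2  130.9]
bench z 0.24988900201549313
scene red [  90    5  104   54 3012] ztop 147.5 rect [-989.4  152.2] [ 30.6 451.1] 0.5 mean [-988.8  142.6  150.8]
scene red [412 194  17  17 219] ztop 133.0 rect [598.5 327.3] [38.5 35.9] 60.9 mean [599.  327.5 131.3]
scene red
[... 274 characters left out ...]
 40.0 mean [ 431.9 -358.8  131.5]
scene red [352 291  37  27 372] ztop 16.1 rect [723.7  38. ] [107.2  29.3] 88.3 mean [723.8  36.   13.8]
scene red [172 295  19  13  90] ztop 55.8 rect [ 446.6 -361.8] [43.3 15.7] 78.6 mean [ 447.9 -360.5   54.5]
scene blue [368 167  14  10 107] ztop 133.6 rect [427.2 304. ] [40.1 31.9] 37.7 mean [426.9 304.9 131.5]
scene blue [281 280  49  39 982] ztop 12.9 rect [604.7 -89.7] [107.7  81.3] 89.2 mean [605.5 -90.3  10.6]
scene blue [311 315  40  29 407] ztop 16.3 rect [719.  -94.3] [107.1  29.2] 88.1 mean [719.3 -95.8  14. ]
scene green [193 315  18  17 240] ztop 133.4 rect [ 581.9 -359.3] [38.4 36.6] 65.3 mean [ 581.8 -359.6  131.4]
bench z 2.253849133211361
```

```bash
python3 -m creep '{"translation":[[5,-3.3,1],[10,-6.6,2],[15,-9.9,3],[20,-13.2,3],[25,-16.5,3],[30,-19.8,3],[35,-23.1,3],[38.5,-25.5,3]],"delta_rot":[[0,0,0],[0,0,0],[0,0,0],[0,0,0],[0,0,0],[0,0,0],[0,0,0],[0,0,0]],"hand":[8.5,8.5,8.5,8.5,8.5,8.5,8.5,8.5]}'; python3 -m creep '{"translation":[[0,0,0],[0,0,0]],"delta_rot":[[0,0,0],[0,0,0]],"hand":[8.5,8.5]}'
python3 - <<'E'
from h import *
s=read_state();print(s["position"],s["ee_rot"],s["joints"])
c=get_calibration("wrist");print(c);p,d=get_image("wrist");np.savez("w1.npz",p=p,d=d,**c);cv2.imwrite("pics/w1.png",p[:,:,::-1])
E
```

```text
clock: 1.1
position: [578.9, 337.7, 260.4]
ee_rot: [0.988, -0.157, -0.001, 0.001]
contact_force: [0.2, 0.2, -0.0]
gripper_width: 85.1
grasp_force: 0.0
clock: 1.35
position: [576.9, 339.6, 260.6]
ee_rot: [0.988, -0.156, -0.001, 0.0]
contact_force: [-0.2, 0.5, -0.3]
gripper_width: 84.9
grasp_force: 0.0
[576.88272155 339.64075861 260.63850203] [ 9.87770701e-01 -1.55912243e-01 -5.31298114e-04  3.64120675e-04] [ 7.72951519e-01  4.46207991e-01  1.77982015e-01 -4.31100325e-04
 -1.30378961e+00  4.84856893e-01]
{'intrinsics': array([[345.00814381,   0.        , 317.01517258],
       [  0.        , 345.00814381, 228.07904622],
       [  0.        ,   0.        ,   1.        ]]), 'xyz': array([651.14567982, 316.18003251, 402.15715674]), 'attitude': array([-0.58169148,  0.79891993,  0.12365235, -0.08984463])}
```

View pics/w1.png

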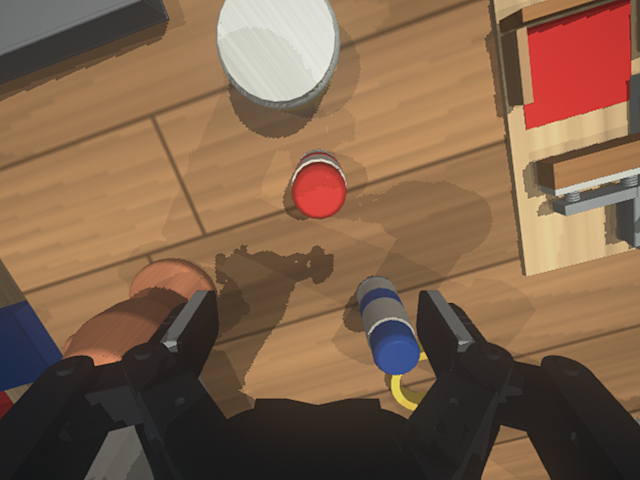

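The wrist view shows the red cap at (319,190), the blue cap at (396,347), the paint tin at (278,45) and part of the red bay at upper right.

```bash
cat >> h.py <<'E'
def caps(n,p,d,c):
    W=cloud(n,p,d,c)
    for k,m in masks(p).items():
        m=m&(d>0)&(W[...,2]>115)&(W[...,2]<200)
        N,L,st,_=cv2.connectedComponentsWithStats(m.astype(np.uint8))
        for i in range(1,N):
            if st[i,4]<40: continue
            Q=W[L==i];zt=np.median(Q[:,2]);T=Q[abs(Q[:,2]-zt)<4]
            (x,y),r=cv2.minEnclosingCircle(T[:,:2].astype(np.float32))
            print(n,k,"enc",round(x,1),round(y,1),"r",round(r,1),"mean",T.mean(0).round(1))
    return W
E
python3 - <<'E'
from h import *
z=np.load("w1.npz");W=caps("wrist",z["p"],z["d"],z)
print("bench",np.median(W[200:240,200:260,2]))
# paint tin, top view + head
t=np.load("top0.npz");T=cloud("top",t["p"],t["d"],get_calibration("top"))
q=W[(W[...,2]>100)&(W[...,2]<125)&(W[...,0]>640)&(W[...,0]<800)&(W[...,1]>220)];print("tin",q.min(0),q.max(0))
# rack profile in rack frame from top + wrist
a=-0.030;o=np.array([575.5,-22.4]);M=np.array([[np.cos(a),np.sin(a)],[-np.sin(a),np.cos(a)]])
for n,P in(("top",T),("wrist",W)):
    X=(P[...,:2]-o)@M.T;
    for y0,y1 in((30,100),(-100,-30)):
        k=(X[...,1]>y0)&(X[...,1]<y1)&(X[...,0]>-200)&(X[...,0]<175)
        xb=np.round(X[k][:,0]/6).astype(int);zz=P[k][:,2]
        print(n,y0,[(int(b*6),int(np.median(zz[xb==b]))) for b in np.unique(xb)])
E
```

```text
wrist red enc 596.2 332.6 r 21.9 mean [596.8 332.2 128.6]
wrist blue enc 422.0 308.1 r 19.6 mean [423.4 303.3 129. ]
bench -0.6364987394281059
tin [668.62819935 281.05173011 100.00175361] [751.40639748 374.94490617 112.10497968]
top 30 [(-198, 0), (-192, 0), (-186, 7), (-180, 7), (-174, 8), (-168, 8), (-162, 8), (-156, 8), (-150, 8), (-144, 8), (-138, 8), (-132, 9), (-126, 9), (-120, 8), (-114, 9), (-108, 8), (-102, 43), (-96, 43), (-90, 24), (-84, 10), (-78, 41), (-72, 47), (-66, 48), (-60, 48), (-54, 48), (-48, 48), (-42, 47), (-36, 8), (-30, 8), (-24, 7), (-18, 8), (-12, 8), (-6, 9), (0, 9), (6, 9), (12, 9), (18, 8), (24, 9), (30, 8), (36, 8), (42, 9), (48, 9), (54, 10), (60, 9), (66, 9), (72, 8), (78, 8), (84, 10), (90, 9), (96, 36), (102, 50), (108, 48), (114, 10), (120, 8), (126, 7), (132, 10), (138, 12), (144, 11), (150, 11), (156, 13), (162, 8), (168, 2), (174, 0)]
top -100 [(-198, 0), (-192, 0), (-186, 7), (-180, 7), (-174, 8), (-168, 8), (-162, 8), (-156, 8), (-150, 8), (-144, 9), (-138, 8), (-132, 8), (-126, 8), (-120, 8), (-114, 8), (-108, 9), (-102, 43), (-96, 42), (-90,
[... 308 characters left out ...]
 50), (108, 48), (114, 9), (120, 8), (126, 9), (132, 10), (138, 11), (144, 12), (150, 11), (156, 12), (162, 10), (168, 3), (174, 1)]
wrist 30 [(-198, -1), (-192, 5), (-186, 6), (-180, 6), (-174, 6), (-168, 6), (-162, 7), (-156, 7), (-150, 7), (-144, 7), (-138, 7), (-132, 7), (-126, 7), (-120, 19), (-114, 35), (-108, 41), (-102, 42), (-96, 37), (-90, 36), (-84, 37), (-78, 44), (-72, 45), (-66, 46), (-60, 46), (-54, 46), (-48, 46), (-42, 25), (-36, 6), (-30, 6), (-24, 6), (-18, 6), (-12, 6), (-6, 7), (0, 7), (6, 7), (12, 7), (18, 7), (24, 7), (30, 7), (36, 7), (42, 7), (48, 7), (54, 7), (60, 7), (66, 7), (72, 7), (78, 7), (84, 7), (90, 7), (96, 39), (102, 48), (108, 6), (114, 6)]
wrist -100 []
```

```bash
python3 -m creep '{"translation":[[1.9,-0.9,-2],[1.9,-0.9,-6],[1.9,-0.9,-11],[1.9,-0.9,-15],[1.9,-0.9,-16.9],[1.9,-0.9,-16.9],[1.9,-0.9,-16.9],[1.9,-0.9,-16.9]],"delta_rot":[[0,0,0],[0,0,0],[0,0,0],[0,0,0],[0,0,0],[0,0,0],[0,0,0],[0,0,0]],"hand":[8.5,8.5,8.5,8.5,8.5,8.5,3.5,3.5]}'; python3 -m creep '{"translation":[[0,0,0],[0,0,0],[0,0,0],[0,0,2],[0,0,5]],"delta_rot":[[0,0,0],[0,0,0],[0,0,0],[0,0,0],[0,0,0]],"hand":[3.5,3.5,3.5,3.5,3.5]}'
```

```text
clock: 2.4
position: [596.9, 331.2, 93.8]
ee_rot: [0.988, -0.156, 0.001, -0.001]
contact_force: [0.2, 0.5, 0.4]
gripper_width: 51.2
grasp_force: 0.0
clock: 3.02
position: [595.4, 330.2, 141.9]
ee_rot: [0.988, -0.156, -0.001, 0.001]
contact_force: [0.3, 0.6, -2.2]
gripper_width: 44.3
grasp_force: 92.1
```

```bash
python3 -m creep '{"translation":[[0,-1,3],[0.6,-5,4],[1.4,-9,4],[2.2,-13,4],[3,-17,4],[3.8,-21,4],[4.4,-24,4],[4.8,-26,4]],"delta_rot":[[0,0,-9.5],[0,0,-19],[0,0,-28.5],[0,0,-38],[0,0,-47],[0,0,-56],[0,0,-65],[0,0,-74]],"hand":[3.5,3.5,3.5,3.5,3.5,3.5,3.5,3.5]}'; python3 -m creep '{"translation":[[0,0,0],[0,0,0]],"delta_rot":[[0,0,0],[0,0,0]],"hand":[3.5,3.5]}'
python3 - <<'E'
from h import *
s=read_state();print(s["position"],s["ee_rot"],s["joints"],R.from_quat(s["ee_rot"]).as_matrix()[:,1:])
c=get_calibration("wrist");p,d=get_image("wrist");np.savez("w2.npz",p=p,d=d,**c);cv2.imwrite("pics/w2.png",p[:,:,::-1])
E
```

```text
clock: 4.03
position: [644.1, 69.1, 182.5]
ee_rot: [-0.693, 0.721, 0.0, 0.0]
contact_force: [0.7, -0.2, -1.3]
gripper_width: 44.7
grasp_force: 92.1
clock: 4.28
position: [644.1, 71.0, 182.4]
ee_rot: [-0.696, 0.718, 0.0, 0.0]
contact_force: [-0.1, 1.2, -1.3]
gripper_width: 44.1
grasp_force: 88.1
[644.09546987  71.02926907 182.41532665] [-6.95670112e-01  7.18361361e-01  1.35256667e-04  1.80316996e-04] [ 3.58823306e-01  4.58280459e-01 -1.12509772e-03 -4.37352951e-04
 -1.11116810e+00 -3.90720982e-01] [[-9.99485105e-01  7.08774842e-05]
 [ 3.20861536e-02  4.45208615e-04]
 [-5.65559635e-05 -9.99999898e-01]]
```

View pics/w2.png

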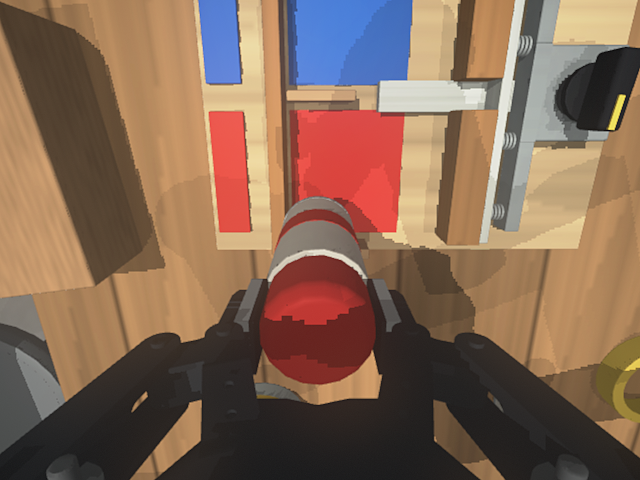

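The wrist view shows the held red can over the red bay. The fence edge is at column ~285, the bar at columns 450–520, and the black knob grip at (610,90), turned slightly.

```bash
cat >> h.py <<'E'
a=-0.030;o=np.array([575.5,-22.4]);M=np.array([[np.cos(a),np.sin(a)],[-np.sin(a),np.cos(a)]])
def rk(W): return np.concatenate([(W[...,:2]-o)@M.T,W[...,2:]],-1)
def r2w(x,y): return o+M.T@np.array([x,y])
E
python3 - <<'E'
from h import *
z=np.load("w2.npz");p,d=z["p"],z["d"];X=rk(cloud("wrist",p,d,z));m=masks(p)
rt=X[m["red"]&(X[...,0]>125)&(X[...,2]<25)];print("redtag",rt.min(0),rt.max(0),np.percentile(rt,[2,98],0))
f=(X[...,2]>25)&(X[...,2]<60)&(X[...,0]>80)&(X[...,0]<125)
for y in range(-60,80,20):
    k=f&(abs(X[...,1]-y)<6);print(y,np.percentile(X[k][:,0],[1,50,99]).round(1) if k.any() else None)
w=X[(X[...,2]>20)&(X[...,2]<34)&(abs(X[...,0]-60)<24)&(abs(X[...,1])<30)];print("divider y",np.percentile(w[:,1],[2,98]),w[:,2].mean())
b=X[(X[...,2]>40)&(X[...,2]<60)&(X[...,0]>-75)&(X[...,0]<-20)];print("bar x",np.percentile(b[:,0],[1,99]))
g=(X[...,2]>72)&(X[...,2]<95)&(X[...,0]<-100)&(abs(X[...,1])<60);r=cv2.minAreaRect(X[g][:,:2].astype(np.float32));print("grip",g.sum(),r,X[g][:,2].max())
t=np.load("top0.npz");T=rk(cloud("top",t["p"],t["d"],get_calibration("top")))
g=(T[...,2]>74)&(T[...,2]<95)&(T[...,0]<-100)&(T[...,0]>-190)&(abs(T[...,1])<60);print("grip top",g.sum(),cv2.minAreaRect(T[g][:,:2].astype(np.float32)))
E
```

```text
redtag [129.9724439   13.0832458    6.17939876] [161.39505188 121.15346048  13.84068204] [[130.81673381  14.73280037   9.59121985]
 [159.30457689 118.6049829   12.58336324]]
-60 [ 93.   97.6 104.7]
-40 [ 93.   97.9 104.9]
-20 [ 93.   98.1 105. ]
0 [ 80.5  94.7 104.8]
20 [ 93.   97.9 104.7]
40 [ 92.9  98.1 104.8]
60 [ 92.9  97.8 104.8]
divider y [5.26563689 5.37192301] 32.73991415131518
bar x [-74.68293585 -43.73995112]
grip 2609 ((-133.0350341796875, 0.9884376525878906), (52.263832092285156, 17.46404457092285), 85.51708984375) 84.92175692186879
grip top 110 ((-133.40069580078125, 2.5222511291503906), (51.887516021728516, 15.383615493774414), 83.8232192993164)
```

```bash
python3 -m creep '{"translation":[[-0.2,0,-3],[-0.2,0,-6],[-0.2,0,-7.6],[-0.2,0,-8.2],[-0.2,0,-8.2],[-0.2,0,-8.2]],"delta_rot":[[0,0,0],[0,0,0],[0,0,0],[0,0,0],[0,0,0],[0,0,0]],"hand":[3.5,3.5,3.5,3.5,3.5,3.5]}'; python3 -m creep '{"translation":[[0,0,0],[0,0,0],[0,0,0],[0,0,4],[0,0,9],[0,0,12]],"delta_rot":[[0,0,0],[0,0,0],[0,0,0],[0,0,0],[0,0,0],[0,0,0]],"hand":[7,7,7,7,7,7]}'
python3 - <<'E'
from h import *
p,d=get_image("wrist");c=get_calibration("wrist");W=caps("wrist",p,d,c);print(o)
p,d=get_image("top");W=caps("top",p,d,get_calibration("top"))
E
```

```text
clock: 5.08
position: [642.0, 70.8, 104.0]
ee_rot: [-0.696, 0.718, -0.001, -0.0]
contact_force: [-6.4, -0.2, 11.1]
gripper_width: 44.1
grasp_force: 90.4
clock: 5.82
position: [643.3, 70.9, 223.1]
ee_rot: [-0.695, 0.719, -0.001, 0.001]
contact_force: [-0.6, -0.1, -0.1]
gripper_width: 70.3
grasp_force: 0.0
wrist red enc 644.7 70.1 r 22.1 mean [644.7  68.9 140.8]
[575.5 -22.4]
top red enc 640.0 64.0 r 19.7 mean [638.3  58.7 137.2]
top red enc 427.8 -354.4 r 21.8 mean [ 427.7 -355.   129.2]
top blue enc 422.1 309.9 r 19.6 mean [421.5 316.  130.6]
top green enc 577.2 -353.8 r 20.3 mean [ 577.8 -353.5  129.6]
```

```bash
python3 -m creep '{"translation":[[-2.7,-5.3,0],[-5.4,-10.7,0],[-8.1,-16,0],[-10.7,-21.4,0],[-13.4,-26.7,0],[-16.1,-32,0],[-18.8,-37.4,0],[-21.4,-42.7,0]],"delta_rot":[[0,0,0],[0,0,0],[0,0,0],[0,0,0],[0,0,0],[0,0,0],[0,0,0],[0,0,0]],"hand":[8.5,8.5,8.5,8.5,8.5,8.5,8.5,8.5]}'; python3 -m creep '{"translation":[[0,0,0],[0,0,0]],"delta_rot":[[0,0,0],[0,0,0]],"hand":[8.5,8.5]}'
python3 - <<'E'
from h import *
c=get_calibration("wrist");p,d=get_image("wrist");W=caps("wrist",p,d,c);print(read_state()["position"])
E
```

```text
clock: 6.92
position: [426.9, -357.7, 219.3]
ee_rot: [-0.695, 0.719, 0.001, -0.0]
contact_force: [1.3, -0.4, -0.5]
gripper_width: 84.7
grasp_force: 0.0
clock: 7.18
position: [427.9, -356.2, 219.3]
ee_rot: [-0.695, 0.719, 0.001, -0.0]
contact_force: [-0.6, 0.5, 0.0]
gripper_width: 84.9
grasp_force: 0.0
wrist red enc 427.8 -357.9 r 21.8 mean [ 427.7 -359.1  128.7]
[ 428.39655796 -355.67872273  219.59719226]
```

```bash
python3 -m creep '{"translation":[[0,-0.1,-4],[0,-0.1,-9],[0,-0.1,-12],[0,-0.1,-12.8],[0,-0.1,-12.8],[0,-0.1,-12.8],[0,-0.1,-12.8],[0,-0.1,-12.8]],"delta_rot":[[0,0,0],[0,0,0],[0,0,0],[0,0,0],[0,0,0],[0,0,0],[0,0,0],[0,0,0]],"hand":[8.5,8.5,8.5,8.5,8.5,3.5,3.5,3.5]}'; python3 -m creep '{"translation":[[0,0,0],[0,0,0],[0,0,3],[0,0,8],[0,0,13]],"delta_rot":[[0,0,0],[0,0,0],[0,0,0],[0,0,0],[0,0,0]],"hand":[3.5,3.5,3.5,3.5,3.5]}'
```

```text
clock: 8.22
position: [428.6, -357.9, 94.2]
ee_rot: [-0.695, 0.719, -0.001, -0.0]
contact_force: [-1.8, 0.9, 6.1]
gripper_width: 45.6
grasp_force: 60.3
clock: 8.85
position: [427.8, -357.2, 223.8]
ee_rot: [-0.695, 0.719, 0.0, 0.0]
contact_force: [0.4, 1.2, -1.7]
gripper_width: 44.3
grasp_force: 141.8
```

```bash
python3 -m creep '{"translation":[[2.6,4.6,0],[5.3,9.2,0],[8,13.9,0],[10.6,18.5,0],[13.3,23.1,0],[16,27.7,0],[18.6,32.4,0],[21.2,37,0]],"delta_rot":[[0,0,0],[0,0,0],[0,0,0],[0,0,0],[0,0,0],[0,0,0],[0,0,0],[0,0,0]],"hand":[3.5,3.5,3.5,3.5,3.5,3.5,3.5,3.5]}'; python3 -m creep '{"translation":[[0,0,0],[0,0,-3],[0,0,-8],[0,0,-11],[0,0,-12],[0,0,-12],[0,0,-12]],"delta_rot":[[0,0,0],[0,0,0],[0,0,0],[0,0,0],[0,0,0],[0,0,0],[0,0,0]],"hand":[3.5,3.5,3.5,3.5,3.5,3.5,3.5]}'
```

```text
clock: 9.85
position: [640.7, 14.3, 222.5]
ee_rot: [-0.695, 0.719, 0.0, 0.0]
contact_force: [0.7, -0.5, -1.8]
gripper_width: 44.0
grasp_force: 142.0
clock: 10.72
position: [640.0, 12.0, 103.7]
ee_rot: [-0.695, 0.719, -0.0, -0.0]
contact_force: [-3.5, 0.3, 4.1]
gripper_width: 43.7
grasp_force: 109.2
```

```bash
python3 -m creep '{"translation":[[0,0,0],[0,0,0],[0,0,0],[0,0,4],[0,0,9],[-2.5,3,12],[-5.5,7.5,12],[-8.5,11.5,12]],"delta_rot":[[0,0,0],[0,0,0],[0,0,0],[0,0,0],[0,0,0],[0,0,0],[0,0,0],[0,0,0]],"hand":[7,7,7,7,7,8.5,8.5,8.5]}'; python3 -m creep '{"translation":[[-3.3,4.5,0],[-6.6,8.9,0],[-9.9,13.4,0],[-13.2,17.8,0],[-13.2,17.8,0],[-13.2,17.8,0]],"delta_rot":[[0,0,0],[0,0,0],[0,0,0],[0,0,0],[0,0,0],[0,0,0]],"hand":[8.5,8.5,8.5,8.5,8.5,8.5]}'
python3 - <<'E'
from h import *
c=get_calibration("wrist");p,d=get_image("wrist");W=caps("wrist",p,d,c);print(read_state()["position"])
E
```

```text
clock: 11.72
position: [554.6, 128.8, 222.7]
ee_rot: [-0.695, 0.719, -0.0, 0.001]
contact_force: [-0.5, -0.4, 0.4]
gripper_width: 84.9
grasp_force: 0.0
clock: 12.48
position: [423.2, 305.7, 222.3]
ee_rot: [-0.695, 0.719, -0.0, -0.0]
contact_force: [0.1, 1.0, 0.9]
gripper_width: 85.0
grasp_force: 0.0
wrist blue enc 423.6 310.0 r 20.3 mean [423.1 309.3 129. ]
[423.58590239 305.2469151  222.23404907]
```

```bash
python3 -m creep '{"translation":[[0,0.3,-4],[0,0.3,-9],[0,0.3,-12],[0,0.3,-13],[0,0.3,-13],[0,0.3,-13],[0,0.3,-13],[0,0.3,-13]],"delta_rot":[[0,0,0],[0,0,0],[0,0,0],[0,0,0],[0,0,0],[0,0,0],[0,0,0],[0,0,0]],"hand":[8.5,8.5,8.5,8.5,8.5,3.5,3.5,3.5]}'; python3 -m creep '{"translation":[[0,0,0],[0,0,0],[0,0,3],[0,0,8],[0,0,13],[0,0,17]],"delta_rot":[[0,0,0],[0,0,0],[0,0,0],[0,0,0],[0,0,0],[0,0,0]],"hand":[3.5,3.5,3.5,3.5,3.5,3.5]}'
```

```text
clock: 13.52
position: [423.6, 309.3, 94.2]
ee_rot: [-0.695, 0.719, 0.0, 0.001]
contact_force: [-2.6, -0.2, 5.8]
gripper_width: 45.6
grasp_force: 60.2
clock: 14.28
position: [423.2, 308.8, 265.1]
ee_rot: [-0.695, 0.719, 0.0, 0.001]
contact_force: [0.7, -0.4, -2.3]
gripper_width: 44.2
grasp_force: 92.4
```

```bash
python3 -m creep '{"translation":[[2.6,-5,0],[5.3,-10,0],[8,-15,0],[10.7,-20,0],[13.4,-25,0],[16,-30,0],[18.7,-35,0],[21.4,-39.9,0]],"delta_rot":[[0,0,0],[0,0,0],[0,0,0],[0,0,0],[0,0,0],[0,0,0],[0,0,0],[0,0,0]],"hand":[3.5,3.5,3.5,3.5,3.5,3.5,3.5,3.5]}'; python3 -m creep '{"translation":[[0,0,0],[0,0,-5],[0,0,-10],[0,0,-14],[0,0,-15.4],[0,0,-16],[0,0,-16],[0,0,-16]],"delta_rot":[[0,0,0],[0,0,0],[0,0,0],[0,0,0],[0,0,0],[0,0,0],[0,0,0],[0,0,0]],"hand":[3.5,3.5,3.5,3.5,3.5,3.5,3.5,3.5]}'
```

```text
clock: 15.28
position: [637.8, -91.9, 262.6]
ee_rot: [-0.695, 0.719, -0.0, 0.0]
contact_force: [0.7, 1.3, -0.8]
gripper_width: 44.2
grasp_force: 91.9
clock: 16.27
position: [638.4, -90.1, 104.0]
ee_rot: [-0.695, 0.719, -0.001, 0.001]
contact_force: [0.8, 0.7, -0.7]
gripper_width: 44.4
grasp_force: 91.9
```

```bash
python3 -m creep '{"translation":[[0,0,-0.2],[0,0,-0.2],[0,0,-0.2],[0,0,-0.2],[0,0,-0.2],[0,0,4],[0,0,9],[0,0,13]],"delta_rot":[[0,0,0],[0,0,0],[0,0,0],[0,0,0],[0,0,0],[0,0,0],[0,0,0],[0,0,0]],"hand":[3.5,3.5,7,7,7,7,7,7]}'; python3 -m creep '{"translation":[[-4,3.5,2],[-8,7.5,2],[-12,11,2],[-15.7,15,2],[-15.7,15,2],[-15.7,15,2]],"delta_rot":[[0,0,0],[0,0,0],[0,0,0],[0,0,0],[0,0,0],[0,0,0]],"hand":[7,7,7,7,5,5]}'
python3 - <<'E'
from h import *
c=get_calibration("wrist");p,d=get_image("wrist");W=caps("wrist",p,d,c);print(read_state()["position"])
cv2.imwrite("pics/w3.png",p[:,:,::-1]);np.savez("w3.npz",p=p,d=d,**c)
X=rk(W)
f=(X[...,2]>40)&(X[...,2]<60)&(X[...,0]>80)&(X[...,0]<125);print("fence",np.percentile(X[f][:,0],[1,50,99]))
b=X[(X[...,2]>40)&(X[...,2]<60)&(X[...,0]>-75)&(X[...,0]<-20)];print("bar",np.percentile(b[:,0],[1,99]))
g=(X[...,2]>72)&(X[...,2]<95)&(X[...,0]<-100)&(X[...,0]>-180)&(abs(X[...,1])<50)
r=cv2.minAreaRect(W[g][:,:2].astype(np.float32));print("grip world",r,np.median(W[g][:,2]))
q=X[masks(p)["red"]&(X[...,0]>125)&(X[...,2]<25)];print(np.percentile(q,[2,98],0) if len(q) else "")
E
```

```text
clock: 17.27
position: [637.6, -90.4, 234.2]
ee_rot: [-0.695, 0.719, -0.001, 0.0]
contact_force: [0.3, -0.5, 0.1]
gripper_width: 69.8
grasp_force: 0.0
clock: 18.02
position: [480.5, 59.9, 252.5]
ee_rot: [-0.695, 0.719, -0.0, 0.0]
contact_force: [-0.2, -0.1, 1.1]
gripper_width: 49.8
grasp_force: 0.0
wrist red enc 639.9 13.9 r 22.4 mean [638.7  13.4 136.5]
wrist red enc 641.2 69.6 r 22.0 mean [639.8  68.9 136.6]
wrist blue enc 637.4 -88.0 r 21.6 mean [636.7 -84.4 136.5]
[480.79936404  59.49913278 252.30980439]
fence [ 82.10767437  96.46176663 104.50328043]
bar [-74.6804987 -44.6254328]
grip world ((441.404296875, -16.875953674316406), (51.91395568847656, 16.2696590423584), 82.80308532714844) 80.89609680707363
[[131.05160766  12.69384234   5.6957449 ]
 [162.51322769 108.84413665  12.62960162]]
```

View pics/w3.png

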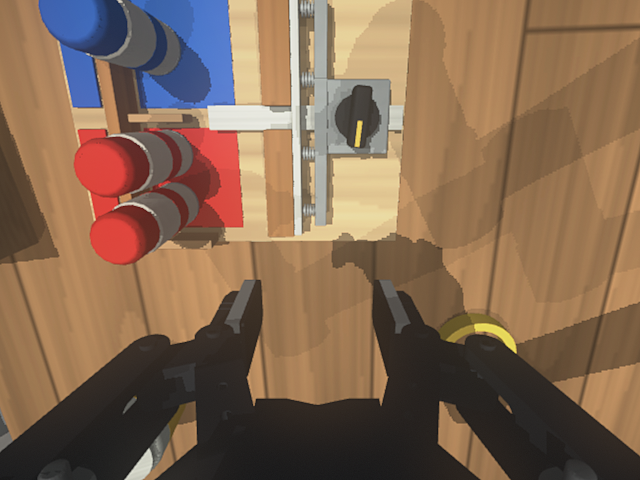

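All three cans stand in their bays: blue at (80,20), red at (108,167) and (125,233). The knob grip is at (358,117), turned slightly clockwise.

```bash
python3 -m creep '{"translation":[[-2,-4,-4],[-3.9,-7.7,-8],[-3.9,-7.7,-12],[-3.9,-7.7,-16],[-3.9,-7.7,-18],[-3.9,-7.7,-19],[-3.9,-7.7,-19],[-3.9,-7.7,-19]],"delta_rot":[[0,0,-2.7],[0,0,-5.4],[0,0,-5.4],[0,0,-5.4],[0,0,-5.4],[0,0,-5.4],[0,0,-5.4],[0,0,-5.4]],"hand":[5,5,5,5,5,5,5,5]}'; python3 -m creep '{"translation":[[0,0,0],[0,0,0],[0,0,0],[0,0,0],[0,0,0],[0,0,0]],"delta_rot":[[0,0,0],[0,0,0],[0,0,0],[0,0,0],[0,0,0],[0,0,0]],"hand":[0.8,0.8,0.8,0.8,0.8,0.8]}'
```

```text
clock: 19.08
position: [442.2, -17.3, 63.0]
ee_rot: [-0.66, 0.751, -0.0, 0.001]
contact_force: [-0.1, -0.4, 0.5]
gripper_width: 50.2
grasp_force: 0.0
clock: 19.82
position: [441.9, -17.2, 63.1]
ee_rot: [-0.661, 0.751, -0.0, 0.001]
contact_force: [-1.1, 0.7, 5.4]
gripper_width: 14.6
grasp_force: 59.3
```

```bash
python3 -m creep '{"translation":[[1,-0.03,0],[2.5,-0.08,0],[4,-0.12,0],[5.5,-0.16,0],[7,-0.21,0],[7.5,-0.23,0],[7.8,-0.23,0],[7.8,-0.23,0]],"delta_rot":[[0,0,0],[0,0,0],[0,0,0],[0,0,0],[0,0,0],[0,0,0],[0,0,0],[0,0,0]],"hand":[0.8,0.8,0.8,0.8,0.8,0.8,0.8,0.8]}';python3 -m creep '{"translation":[[0.1,0,0],[0.2,-0.01,0],[0.3,-0.01,0],[0.4,-0.01,0],[0.5,-0.02,0],[0.6,-0.02,0],[0.7,-0.02,0],[0.7,-0.02,0]],"delta_rot":[[0,0,0],[0,0,0],[0,0,0],[0,0,0],[0,0,0],[0,0,0],[0,0,0],[0,0,0]],"hand":[0.8,0.8,0.8,0.8,0.8,0.8,0.8,0.8]}'
```

```text
clock: 20.82
position: [520.4, -19.6, 63.1]
ee_rot: [-0.661, 0.751, -0.001, 0.001]
contact_force: [0.9, 0.1, 4.3]
gripper_width: 14.6
grasp_force: 59.5
clock: 21.82
position: [526.1, -19.7, 63.1]
ee_rot: [-0.661, 0.751, -0.0, 0.0]
contact_force: [-2.1, 0.8, 7.7]
gripper_width: 14.7
grasp_force: 59.9
```

```bash
for i in 1 2; do :; done; python3 -m creep '{"translation":[[0.1,0,0],[0.2,-0.01,0],[0.3,-0.01,0],[0.4,-0.01,0],[0.4,-0.01,0]],"delta_rot":[[0,0,0],[0,0,0],[0,0,0],[0,0,0],[0,0,0]],"hand":[0.8,0.8,0.8,0.8,0.8]}';python3 -m creep '{"translation":[[0.1,0,0],[0.2,0,0],[0.2,0,0],[0.2,0,0]],"delta_rot":[[0,0,0],[0,0,0],[0,0,0],[0,0,0]],"hand":[0.8,0.8,0.8,0.8]}';python3 -m creep '{"translation":[[0.1,0,0],[0.2,-0.01,0],[0.2,-0.01,0],[0.2,-0.01,0]],"delta_rot":[[0,0,0],[0,0,0],[0,0,0],[0,0,0]],"hand":[0.8,0.8,0.8,0.8]}'
```

```text
clock: 22.45
position: [529.5, -19.8, 63.1]
ee_rot: [-0.661, 0.751, 0.0, -0.0]
contact_force: [-4.1, 1.6, 7.6]
gripper_width: 14.8
grasp_force: 60.1
clock: 22.95
position: [531.1, -19.9, 63.1]
ee_rot: [-0.661, 0.751, 0.001, -0.001]
contact_force: [-3.8, 1.1, 9.0]
gripper_width: 14.6
grasp_force: 60.2
clock: 23.45
position: [532.4, -19.9, 63.1]
ee_rot: [-0.661, 0.751, 0.001, -0.001]
contact_force: [-5.5, 2.3, 11.7]
gripper_width: 14.6
grasp_force: 60.4
```

```bash
python3 -m creep '{"translation":[[0.1,0,0],[0.2,-0.01,0],[0.2,-0.01,0],[0.2,-0.01,0]],"delta_rot":[[0,0,0],[0,0,0],[0,0,0],[0,0,0]],"hand":[0.8,0.8,0.8,0.8]}';python3 -m creep '{"translation":[[0.1,0,0],[0.2,0,0],[0.2,0,0],[0.2,0,0]],"delta_rot":[[0,0,0],[0,0,0],[0,0,0],[0,0,0]],"hand":[0.8,0.8,0.8,0.8]}'
python3 - <<'E'
from h import *
s=read_state();print(s["position"],s["contact_force"],s["joints"])
c=get_calibration("wrist");p,d=get_image("wrist");cv2.imwrite("pics/w4.png",p[:,:,::-1]);np.savez("w4.npz",p=p,d=d,**c)
E
```

```text
clock: 23.95
position: [533.6, -20.0, 63.1]
ee_rot: [-0.661, 0.751, 0.002, -0.002]
contact_force: [-7.3, 3.5, 11.6]
gripper_width: 14.9
grasp_force: 60.6
clock: 24.45
position: [534.8, -20.1, 63.1]
ee_rot: [-0.66, 0.751, 0.002, -0.003]
contact_force: [-9.4, 4.0, 14.8]
gripper_width: 14.9
grasp_force: 60.8
[534.81655739 -20.05217669  63.06399009] [-9.43778901  4.04019766 14.76362804] [ 0.26495845  0.42349067 -0.41842306 -0.00197925 -0.73539706 -0.39145422]
```

View pics/w4.png

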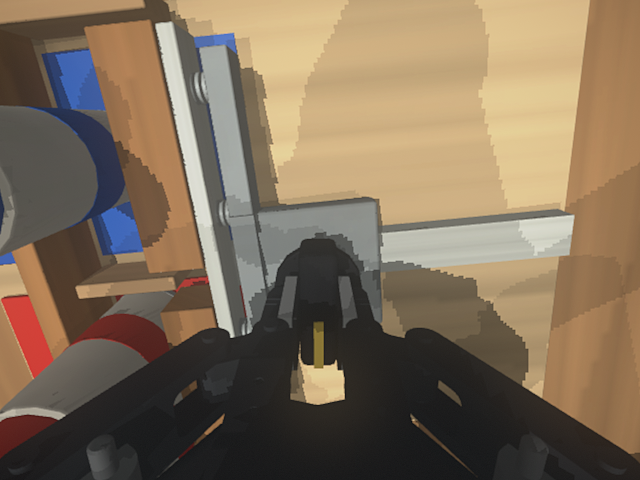

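The wrist view shows the grip held squarely in the fingers at (320,300), with the bar's pads against the blue and red cans. Next I turn it most of the way and check the force.

```bash
python3 -m creep '{"translation":[[0.1,0,0],[0.1,0,0],[0.1,0,0],[0.1,0,0],[0.1,0,0],[0.1,0,0],[0.1,0,0]],"delta_rot":[[0,0,-9],[0,0,-18],[0,0,-27],[0,0,-36],[0,0,-45],[0,0,-45],[0,0,-45]],"hand":[0.8,0.8,0.8,0.8,0.8,0.8,0.8]}'
python3 - <<'E'
from h import *
s=read_state();print(s["position"],s["contact_force"],s["wrist_torque"],R.from_quat(s["ee_rot"]).as_matrix()[:,1:])
E
```

```text
clock: 25.38
position: [535.8, -20.3, 63.1]
ee_rot: [-0.322, 0.947, 0.001, -0.003]
contact_force: [-9.8, 2.1, 14.3]
gripper_width: 14.8
grasp_force: 60.8
[535.75532997 -20.3494992   63.08063423] [-9.80192212  2.0977861  14.30803271] [ 0.73905282  2.62348161 -0.07840866] [[-6.10401092e-01 -6.79292617e-03]
 [ 7.92084142e-01 -6.44948648e-04]
 [ 3.63564060e-03 -9.99976720e-01]]
```

```bash
python3 -m creep '{"translation":[[0,0,0],[0,0,0],[0,0,0],[0,0,0],[0,0,0],[0,0,0],[0,0,0]],"delta_rot":[[0,0,-8],[0,0,-16],[0,0,-24],[0,0,-32],[0,0,-37],[0,0,-37],[0,0,-37]],"hand":[0.8,0.8,0.8,0.8,0.8,0.8,0.8]}'
python3 - <<'E'
from h import *
s=read_state();y=R.from_quat(s["ee_rot"]).as_matrix()[:,1];print(s["contact_force"],s["wrist_torque"],np.degrees(np.arctan2(y[1],y[0])))
E
```

```text
clock: 26.25
position: [535.8, -20.7, 63.1]
ee_rot: [-0.006, 1.0, -0.001, -0.003]
contact_force: [-8.3, 1.0, 14.6]
gripper_width: 14.8
grasp_force: 60.8
[-8.27946211  0.97689752 14.56305416] [ 0.24337065  2.46901545 -0.06260563] 90.63688544233813
```

```bash
python3 -m creep '{"translation":[[0,0,0],[0,0,0],[0,0,0],[0,0,3],[0,0,8],[-3,0,13],[-8,0,17],[-8,0,17]],"delta_rot":[[0,0,0],[0,0,0],[0,0,0],[0,0,0],[0,0,0],[0,0,0],[0,0,0],[0,0,0]],"hand":[4.5,4.5,4.5,4.5,4.5,4.5,4.5,4.5]}'
python3 - <<'E'
from h import *
for n in("wrist","top","scene"):
    c=get_calibration(n);p,d=get_image(n);W=caps(n,p,d,c);X=rk(W)
    g=(X[...,2]>74)&(X[...,2]<95)&(X[...,0]<-10)&(X[...,0]>-80)&(abs(X[...,1])<45)
    if g.sum()>20:print("grip rack",cv2.minAreaRect(X[g][:,:2].astype(np.float32)))
    b=X[(X[...,2]>40)&(X[...,2]<58)&(X[...,0]>0)&(X[...,0]<65)&(abs(X[...,1])<10)];
    if len(b):print("bar face",np.percentile(b[:,0],[2,98]))
    cv2.imwrite(f"pics/{n}5.png",p[:,:,::-1])
a=cv2.imread("pics/scene5.png")[180:380,140:460];cv2.imwrite("pics/s5.png",cv2.resize(a,None,fx=2.4,fy=2.4))
E
```

```text
clock: 27.25
position: [458.6, -20.0, 235.9]
ee_rot: [-0.006, 1.0, 0.001, 0.004]
contact_force: [0.9, 0.2, -0.7]
gripper_width: 44.9
grasp_force: 0.0
wrist red enc 634.5 12.3 r 20.0 mean [625.7  11.6 119.8]
grip rack ((-40.08348846435547, 1.3075084686279297), (51.448219299316406, 15.17851734161377), 2.6743884086608887)
bar face [ 1.88641065 33.37605675]
top red enc 645.1 70.4 r 21.5 mean [644.7  70.7 137.9]
top red enc 644.1 14.8 r 21.6 mean [643.3  14.6 137.7]
top blue enc 638.5 -89.5 r 21.1 mean [639.4 -88.9 137.7]
top green enc 577.9 -353.5 r 20.3 mean [ 578.1 -354.5  129.5]
bar face [ 8.13552411 63.87636412]
scene red enc -993.4 148.6 r 223.9 mean [-989.2  136.   161.4]
scene red enc -994.9 -362.3 r 53.3 mean [-990.8 -361.4  190.8]
scene red enc 649.1 67.3 r 22.1 mean [649.6  65.2 138.6]
scene red enc 646.2 10.4 r 22.3 mean [647.9   9.5 138.8]
scene blue enc -659.0 1075.3 r 85.7 mean [-644.9 1071.8  121.4]
scene blue enc 643.9 -94.2 r 21.3 mean [644.4 -94.2 139.3]
scene green enc 581.2 -358.8 r 20.2 mean [ 581.8 -359.1  131.5]
grip rack ((-38.23021697998047, -1.0370616912841797), (52.58213806152344, 16.130826950073242), 1.4008572101593018)
bar face [ 0.38951973 62.06907961]
```

View pics/s5.png

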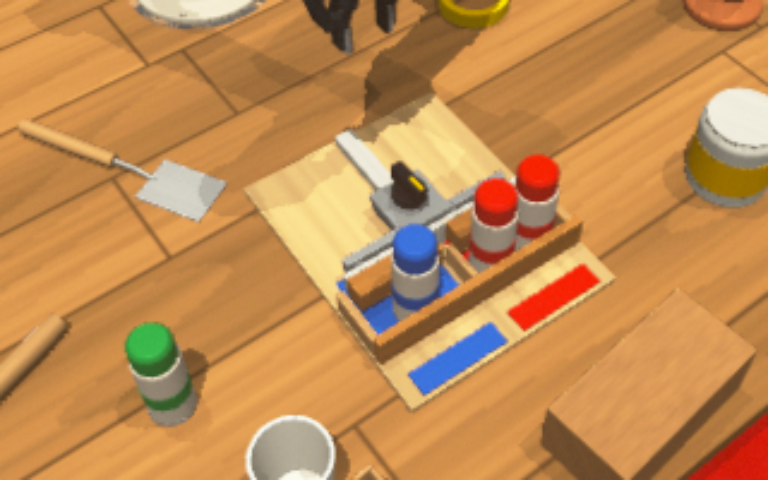

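View pics/wrist5.png

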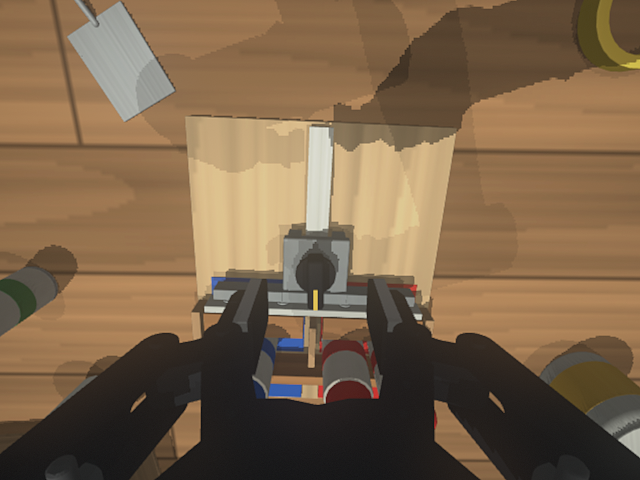

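The scene view shows all three cans upright against the fence, with the bar on them and the green can untouched. The wrist view shows the knob at (316,275) turned about 88°. The stop stayed put after I released it, and the last push reading was about 8–10 N.

```bash
python3 -c "
from bench import *
print(job_done())"
```

```text
the job is handed in; nothing more can be done
None
```

I handed the job in at about 27 s of the allowed 72 s: both red cans and the blue can stand upright in their own bays, the bar pushes them against the fence with about 8–10 N (estimated from wrist force and spring travel), the knob is turned to about 1.5 rad, the stop held after release, and no verdict was returned.

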